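# Switch on the dust extraction under its guard

## Robot

A 6-joint arm with a two-finger parallel gripper is mounted at the origin on a cart in front of the work surface, level with it; the furniture and walls round the work are solid. World frame = base frame: x ahead of the robot, y to its left, z up, the work surface at z = 0. Lengths are in mm, angles in rad, forces in N, time in s.
With the tool pointing down it reaches from about 275 to 1000 mm from the base axis. Payload 8.4 kg.
Tool frame: the origin (TCP) lies between the finger pads; the fingertips stand 22 mm ahead of it and the grasp point (between the pads) lies 3 mm ahead of it; z points along the fingers, y is the line along which they close (so a half turn about z gives the same grasp; the last joint's range is limited). The gripper opens to 85 mm and grips with 20 to 120 N. Pads are 22 mm wide; open, the fingers measure 114 mm over their backs; the gripper's body (76 mm by 85 mm) begins 54 mm behind the grasp point. The pads swing forward as they close: fully open they stand 13 mm farther back than shut.
Start: joints at [1.325, 0.353, 1.633, -0, 1.155, -0.002], TCP at [150.868, 606.52, 253.281] pointing down, gripper open.
Joint ranges: [-2.63, 2.63], [-0.92, 2.1], [0.06, 2.66], [-1.3, 4.44], [0, 2.69], [-3.02, 3.02]. Speed limits (rad/s): [2.22, 2.22, 2.79, 3.14, 3.14, 3.14].

## Interface

Orientations are given as [roll, pitch, yaw] about the fixed x, y, z axes, in that order (R = Rz(yaw) Ry(pitch) Rx(roll)).
In Python, from rig import r, grab_frame gives the robot as it stands.
- The arm moves only by the shell command python3 -m inch 'ROWS' [FORCE]. ROWS is JSON, a list of rows, each a list of 7 numbers: the turn, a rotation vector about the tool's x, y, z as a fraction of full scale, then the shift along the tool's x, y, z as a fraction of full scale, then the closure, from 0 (fully open) to 1 (shut). In form: [[rx, ry, rz, dx, dy, dz, fingers], ...]. A call has 1 to 8 rows; each row shifts and turns the commanded pose from where the row before left it, along the tool's axes as they then stand; what a row does not reach is not made up. Full scale, the value 1, is 2.5 cm for a shift and pi rad for a turn. A row lasts 1/12 s, in which the tool goes at most 41.7 mm and 7.16 degrees, less where a joint would pass 70% of its speed; a pose out of reach is approached as far as the arm can. A call with a number of a shift or a turn outside -1 to 1 is refused whole. A call with a gripper value outside its range is refused whole. The fingers move at their own pace and stop on an object; FORCE is the grip in N (left out, the last holds). Time passes only in rows, so rows that do not move let the fingers close. It gives the time, the measured TCP pose, the force, the opening and the grip force at its end, in the units of the state.
- r.sense(): the state, without advancing time (a new reading comes with each control period).
- grab_frame(name): name is "side" or "top" or "wrist"; returns a dict with "pixels" (384x512x3 uint8, red, green, blue), "z_map" (384x512 float32, mm along the optical axis (not along the pixel's ray), 0 where there is no reading), "vertical_fov" (degrees; the focal length in pixels is half the picture's height over the tangent of half this angle, whatever the lens; pixels are square), "cx", "cy" (the principal point, pixels), "cam_to_world" (4x4, takes a point from camera to world coordinates). Camera axes: x right, y down, z forward; pixel columns grow to the right and rows downward; lengths in mm; the calibration is good to about 2 mm. A picture is of the moment at which its call begins.
- r.sign_off(): hands the job in; it is judged then, once.
The state is a dict: "clock": time; "qpos": joint angles; "qvel": joint speeds; "joint_efforts": joint torques, N m; "eef_pos": TCP position; "tcp_rot": TCP orientation; "contact_force": force on the tool from outside, world axes, zero at the start; "wrist_torque": the same for the moment, N m; "opening": opening from 0.0 (shut) to 1.0 (fully open); "grasp_force": force on a finger pad.
Only numpy, scipy, OpenCV 4.12 (cv2) and the standard library are available. Lean on these libraries where they do the work, as an engineer would, in place of code of your own. Each camera call takes 0.05 s, during which the arm holds its last target. There are 200 camera calls.

## Task

Switch on the circuit under the yellow guard: swing the yellow guard back until it rests against its stop, flip the small steel toggle beneath it from the red mark fully over to the green mark, then lower the guard under control until it is fully shut, without letting it drop, and let go. Leave the blue guard shut and do not shift the tape measure or the tin.

Things in the scene. Friction and masses are not known exactly. Their poses are not given: they have to be found in the camera images.
- yellow_box: Fixed grey switch enclosure with the yellow guard, 146 x 84 mm (x, y), flat top 40 mm above the bench. Origin: centre of the underside. +x points from the guard's free front end to its hinge end (roughly away from the robot), +y to the left seen from the front, z up. On top: red mark on the toggle's +y side (off), green on its -y side (on). May be the left or the right box.
- yellow_guard_hinge (a point): Centre of the yellow guard's hinge line: 58 mm along +x of yellow_box's origin, 46 mm above the bench; the line runs along the box's y. Two hinge posts 6 mm thick and 12 mm long stand beside it at y = +/-27 mm, to 51 mm above the bench. The open guard stands just behind this line (+x).
- yellow_guard (a joint): Angle of the yellow guard: 0 shut, 1.7 rad (97 degrees) fully back on its stop. The guard (90 g or so) has only a faintly stiff hinge: left beyond about 1.4 rad it leans back and rests on the stop, left below about 1.0 it falls shut and bangs.
- yellow_guard_grip (a point): Point between the yellow guard's cheeks where they can be pinched along y; moves with the guard. It lies 100 mm in front of the hinge line and 28 mm above it when shut (74 mm above the bench). The guard is a channel with front wall, 116 long, 46 wide outside, walls 3 mm, shut from 41 to 91 mm above the bench. Cheeks may pivot between the fingers.
- yellow_toggle (a joint): Angle of the steel toggle under the yellow guard: 0 off (leans to the box's +y, the red mark), 0.7 rad on (leans to -y, the green mark). It stops hard at both ends and stays where it is left; about 1 N at the tip moves it.
- yellow_toggle_tip (a point): Centre of the 12 mm ball at the toggle's tip. The toggle is a 7.6 mm bat pivoting at x = -14, y = 0 mm in yellow_box's frame, 43 mm above the bench; the ball is 34 mm from the pivot: 75 mm above the bench and 12 mm to the +y side when off, 12 mm to the -y side when on. The shut guard covers it.
- blue_box: The second enclosure, the same in every size, fixed to the bench, with a blue guard. To be left alone. Origin and axes as for yellow_box.
- blue_guard (a joint): Angle of the blue guard: 0 shut; it must stay shut.
- tape_measure: Tape measure, 36 x 76 x 70 mm, standing loose on the bench to the right of the boxes. Origin at the centre of its underside.
- screw_tin: Round blue tin, 67 mm diameter, 72 mm high, standing loose on the bench to the left of the boxes. Origin at the centre of its underside.

How it is judged (in metres and radians):
On the way, in this order (a step that is already met when the one before it is completed fails the run):
1. the yellow guard is fully back, within 0.1 rad of its stop (value of joint yellow_guard above 1.6 rad), for 0.2 s.
2. with the yellow guard still up, the toggle is fully over at the green mark (value of joint yellow_toggle above 0.6 rad and value of joint yellow_guard above 1 rad), for 0.2 s.
At the end, for the whole second after the job is handed in: The yellow guard is shut (within 0.04 rad, 4 mm at its front), the toggle beneath it is over at the green mark (beyond 0.6 of 0.7 rad), the blue guard is shut (within 0.04 rad), and the tape measure and tin are within 20 mm of where they stood (value of joint each of yellow_guard, blue_guard below 0.04 rad and value of joint yellow_toggle above 0.6 rad and distance of each of tape_measure, screw_tin from where it was at the start of the episode below 0.02 m); the robot touches nothing.
It fails at once if the yellow guard drops or is slammed (swings shut faster than 4 rad/s, 0.45 m/s at its front end) (velocity of joint yellow_guard below -4 rad/s).
It fails at once if the blue guard is lifted by more than 0.15 rad (value of joint blue_guard above 0.15 rad).
It fails at once if the tape measure or the tin is shifted by more than 30 mm (distance of any of tape_measure, screw_tin from where it was at the start of the episode above 0.03 m).
It also fails if it takes over 67 s, if anything falls off the work surface, if the arm or the gripper's body presses on something with over 40 N, if the wrist force passes 120 N, or if a joint passes its speed limit or range.

## Working session

There is one attempt and no reset: what is moved stays moved. The work goes in short steps, Python scripts to look and compute and a shell command to move; the robot and the scene stay as the last step left them, time stands still between calls to the robot, and variables do not carry over. Pictures are saved under pics/ and viewed, at most 10 in all, crops included, and the job is handed in when it is done.

```bash
ls; mkdir -p pics; cat > h.py <<'E'
import numpy as np, cv2
from rig import r, grab_frame
def pts(f):
    h,w=f["z_map"].shape; F=h/2/np.tan(np.radians(f["vertical_fov"])/2)
    v,u=np.mgrid[:h,:w]; z=f["z_map"]
    P=np.stack([(u-f["cx"])/F*z,(v-f["cy"])/F*z,z,np.ones_like(z)],-1)@np.array(f["cam_to_world"]).T
    return P[...,:3]
def save(f,n): cv2.imwrite("pics/"+n,cv2.cvtColor(f["pixels"],cv2.COLOR_RGB2BGR))
def masks(f):
    hsv=cv2.cvtColor(f["pixels"],cv2.COLOR_RGB2HSV)
    y=cv2.inRange(hsv,(20,110,80),(35,255,255)); b=cv2.inRange(hsv,(95,110,50),(130,255,255))
    return y>0,b>0
E
python3 - <<'E'
from h import *
ft=grab_frame("top"); fs=grab_frame("side")
save(ft,"top1.png"); save(fs,"side1.png")
for n,f in(("top",ft),("side",fs)):
    P=pts(f); ok=f["z_map"]>0
    print(n,f["vertical_fov"],np.array(f["cam_to_world"])[:3,3])
    for c,m in zip("yb",masks(f)):
        nn,l,s,ce=cv2.connectedComponentsWithStats((m&ok).astype(np.uint8))
        for i in range(1,nn):
            if s[i,4]>60:
                q=P[l==i]; print(c,s[i],np.percentile(q,[2,50,98],axis=0).round(0).tolist())
s=r.sense(); print(s)
E
```

```text
pics
top 54.65206017519452 [ 405.7587781    -7.82247109 1260.59096639]
y [  0 133  19  11 162] [[676.0, 774.0, 31.0], [694.0, 799.0, 41.0], [712.0, 822.0, 51.0]]
y [313 170  18  38 553] [[470.0, -255.0, 71.0], [524.0, -231.0, 90.0], [582.0, -207.0, 95.0]]
y [ 61 197  11  38 305] [[377.0, 594.0, -2.0], [433.0, 603.0, 25.0], [496.0, 628.0, 31.0]]
b [136  27  20  26 347] [[1003.0, 318.0, 22.0], [1029.0, 348.0, 70.0], [1064.0, 378.0, 75.0]]
b [ 44 128  35  25 421] [[652.0, 574.0, 29.0], [686.0, 628.0, 34.0], [727.0, 685.0, 39.0]]
b [172 165  19  39 584] [[482.0, 191.0, 56.0], [538.0, 215.0, 90.0], [595.0, 241.0, 95.0]]
b [115 195  26  21 360] [[442.0, 363.0, 14.0], [471.0, 392.0, 70.0], [500.0, 424.0, 75.0]]
side 55.39523625840208 [ 177.60790632 -912.65775289  914.88142567]
y [ 438    0   74  147 7282] [[2095.0, 286.0, -223.0], [2107.0, 589.0, 61.0], [2120.0, 804.0, 402.0]]
y [368  67  27  41 563] [[1361.0, 473.0, 14.0], [1376.0, 523.0, 144.0], [1410.0, 631.0, 178.0]]
y [210  96  12  13 128] [[553.0, 799.0, 21.0], [581.0, 811.0, 52.0], [611.0, 831.0, 76.0]]
y [187 129  25   9 144] [[379.
[... 716 characters left out ...]
0, 96.0]]
{'clock': 0.1, 'qpos': array([ 1.32458919e+00,  3.53577645e-01,  1.63402701e+00,  1.22770191e-05,
        1.15519170e+00, -2.38278953e-03]), 'qvel': array([ 0.00170782, -0.0015881 , -0.00238105,  0.00126106, -0.00032666,
       -0.00035344]), 'joint_efforts': array([-5.27059747e-04, -6.06354547e+01, -3.42822468e+01, -6.38267193e-05,
        3.96814532e-03, -1.73069571e-05]), 'eef_pos': array([150.77857189, 606.15001347, 252.65152833]), 'tcp_rot': array([-3.14038898e+00, -1.40940633e-05,  2.89776333e+00]), 'contact_force': array([ 0.25298641,  0.50712099, -1.20834913]), 'wrist_torque': array([-0.0514863 ,  0.00434496,  0.00284714]), 'grasp_force': 0.0, 'opening': 1.0002201044149304}
```

```bash
python3 - <<'E'
from h import *
for n in ("top","side"):
    f=grab_frame(n); P=pts(f)
    m=masks(f)[0]&(np.hypot(P[...,0]-525,P[...,1]+231)<90)&(P[...,2]>80)
    q=P[m]; print(n,len(q),np.median(q[:,2]))
    rc=cv2.minAreaRect(q[:,:2].astype(np.float32)); print(rc)
    # ray onto z=91 plane
    T=np.array(f["cam_to_world"]);h,w=f["z_map"].shape;F=h/2/np.tan(np.radians(f["vertical_fov"])/2)
    v,u=np.nonzero(m); d=np.stack([(u-f["cx"])/F,(v-f["cy"])/F,np.ones(len(u))],-1)@T[:3,:3].T
    g=T[:3,3]+d*((91-T[2,3])/d[:,2])[:,None]
    print(cv2.minAreaRect(g[:,:2].astype(np.float32)), cv2.boxPoints(cv2.minAreaRect(g[:,:2].astype(np.float32))).round(0).tolist())
    # enclosure top
    e=(abs(P[...,2]-40)<4)&(np.hypot(P[...,0]-525,P[...,1]+231)<110)
    print("box",cv2.minAreaRect(P[e][:,:2].astype(np.float32)))
    c=f["pixels"][130:260,230:400] if n=="top" else f["pixels"][170:300,200:370]
    cv2.imwrite(f"pics/c_{n}.png",cv2.resize(c[...,::-1],None,fx=4,fy=4))
E
```

```text
top 525 90.2528329966558
((527.486328125, -231.80438232421875), (46.133331298828125, 115.52455139160156), 85.98905181884766)
((527.16015625, -231.24072265625), (46.81340026855469, 115.66292572021484), 85.85660552978516) [[468.0, -250.0], [583.0, -259.0], [587.0, -212.0], [471.0, -204.0]]
box ((527.1131591796875, -231.6459197998047), (83.88965606689453, 144.64291381835938), 85.4120864868164)
side 498 91.61597604418131
((525.693603515625, -235.14907836914062), (47.20473098754883, 114.37297821044922), 85.55780029296875)
((524.0606689453125, -238.41822814941406), (53.82689666748047, 116.8123779296875), 86.55243682861328) [[464.0, -262.0], [581.0, -269.0], [584.0, -215.0], [467.0, -208.0]]
box ((526.10498046875, -236.0229034423828), (84.24999237060547, 146.03182983398438), 84.87887573242188)
```

View pics/top1.png

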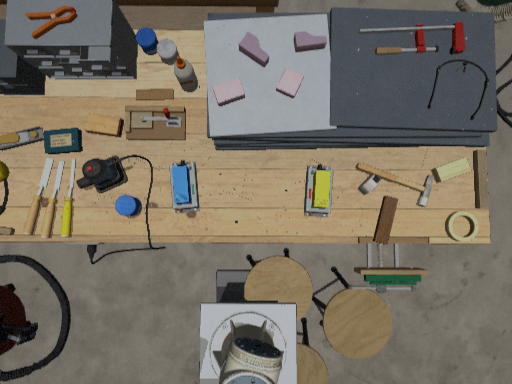

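View pics/c_top.png

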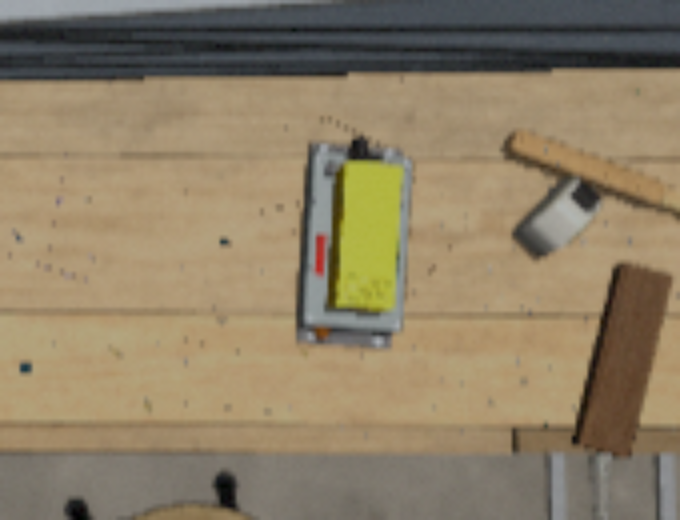

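The top view shows the yellow guard (318,189) on the right-hand box. The tape measure (370,184) is about 120 mm to its right, and the blue box is on the left (185,186). The crop shows the red mark on the box's left side and the hinge at the far end. The box centre is near (527,-232) and its yaw is about -4.3°. I'll move above the guard.

```bash
python3 -m inch '[[0,0,-0.027,0,0,0,0],[0,0,-0.0265,0,0,0,0],[0,0,0,-0.495,-1,0,0],[0,0,0,-0.495,-1,0,0],[0,0,0,-0.495,-1,0,0],[0,0,0,-0.495,-1,0,0],[0,0,0,-0.495,-1,0,0],[0,0,0,-0.495,-1,0,0]]'
python3 -m inch '[[0,0,0,-0.495,-1,0,0],[0,0,0,-0.495,-1,0,0],[0,0,0,-0.495,-1,0,0],[0,0,0,-0.495,-1,0,0],[0,0,0,-0.495,-1,0,0],[0,0,0,-0.495,-1,0,0],[0,0,0,-0.495,-1,0,0],[0,0,0,-0.495,-1,0,0]]'
```

```text
clock: 0.87
eef_pos: [213.8, 450.0, 253.1]
tcp_rot: [-3.141, -0.0, 3.066]
contact_force: [1.2, -0.6, 0.9]
opening: 1.0
grasp_force: 0.0
clock: 1.53
eef_pos: [297.3, 243.1, 253.3]
tcp_rot: [3.141, 0.0, 3.066]
contact_force: [0.5, 0.6, 0.3]
opening: 1.001
grasp_force: 0.0
```

```bash
python3 -m inch '[[0,0,0,-0.495,-1,0,0],[0,0,0,-0.495,-1,0,0],[0,0,0,-0.495,-1,0,0],[0,0,0,-0.495,-1,0,0],[0,0,0,-0.495,-1,0,0],[0,0,0,-0.495,-1,0,0],[0,0,0,-0.495,-1,0,0],[0,0,0,-0.495,-1,0,0]]'
python3 -m inch '[[0,0,0,-0.495,-1,0,0],[0,0,0,-0.495,-1,0,0],[0,0,0,-0.495,-1,0,0],[0,0,0,-0.495,-1,0,0],[0,0,0,-0.495,-1,0,0],[0,0,0,-0.495,-1,0,0],[0,0,0,-0.495,-1,0,0],[0,0,0,-0.495,-1,0,0]]'
python3 -m inch '[[0,0,0,0,0,0,0],[0,0,0,0,0,0,0]]'
cat > w.py <<'E'
from h import *
import sys
f=grab_frame("wrist"); save(f,sys.argv[1]); P=pts(f); s=r.sense(); p=s["eef_pos"]; print(p,s["tcp_rot"])
m=masks(f)[0]&(np.hypot(P[...,0]-527,P[...,1]+233)<100)&(P[...,2]>83)&(P[...,2]<97)
q=P[m]; print(len(q),np.median(q[:,2]))
rc=cv2.minAreaRect(q[:,:2].astype(np.float32)); print(rc)
e=(abs(P[...,2]-40)<4)&(np.hypot(P[...,0]-527,P[...,1]+233)<110)
print("box",cv2.minAreaRect(P[e][:,:2].astype(np.float32)), e.sum())
E
python3 w.py w1.png
```

```text
clock: 2.2
eef_pos: [380.9, 36.1, 253.4]
tcp_rot: [3.141, 0.0, 3.066]
contact_force: [1.3, 0.6, 0.2]
opening: 0.998
grasp_force: 0.0
clock: 2.87
eef_pos: [464.5, -170.9, 253.2]
tcp_rot: [3.142, -0.0, 3.066]
contact_force: [1.1, 0.1, 0.6]
opening: 1.001
grasp_force: 0.0
clock: 3.03
eef_pos: [464.4, -170.3, 253.0]
tcp_rot: [3.141, -0.001, 3.064]
contact_force: [-1.1, 0.5, -0.8]
opening: 1.001
grasp_force: 0.0
[ 463.87567352 -169.41602351  252.88425907] [ 3.14104584e+00 -1.06831910e-03  3.06463960e+00]
4939 89.49689288537894
((526.32666015625, -231.84854125976562), (46.02812957763672, 116.72005462646484), 85.64387512207031)
box ((525.7494506835938, -231.6755828857422), (83.3131103515625, 145.63018798828125), 85.73788452148438) 3116
```

View pics/w1.png

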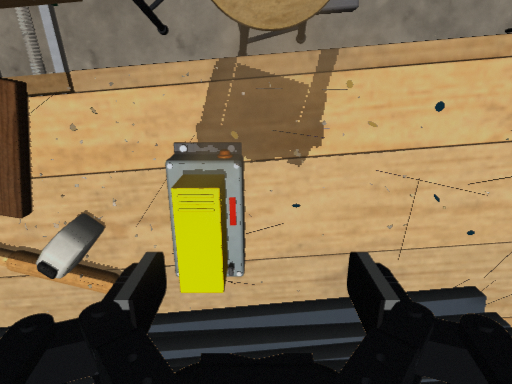

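The wrist view shows the guard at (200,240), red mark at (233,210) and hinge at (235,270). It agrees with the first estimate, giving a centre of (526,-232). Next I move over the grip point and descend.

```bash
python3 -m inch '[[0,0,0,-0.32,-0.76,0.6,0],[0,0,0,-0.32,-0.76,0.6,0],[0,0,0,-0.33,-0.76,0.6,0],[0,0,0,0,0,1,0],[0,0,0,0,0,1,0],[0,0,0,0,0,0,0],[0,0,0,0,0,0,0]]'
python3 w.py w2.png
```

```text
clock: 3.67
eef_pos: [483.1, -226.7, 157.7]
tcp_rot: [3.14, -0.003, 3.067]
contact_force: [0.8, -0.6, 1.0]
opening: 1.003
grasp_force: 0.0
[ 484.11883097 -227.2388428   158.91254975] [ 3.14129795e+00 -5.65969948e-04  3.06685109e+00]
9876 89.53972296996781
((526.3719482421875, -232.08734130859375), (45.986732482910156, 116.83665466308594), 85.87650299072266)
box ((525.1784057617188, -231.93899536132812), (83.07098388671875, 144.26673889160156), 85.69886779785156) 6076
```

```bash
python3 -m inch '[[0,0,0,0,-0.07,0.8,0],[0,0,0,0,0,0.8,0],[0,0,0,0,0,0.8,0],[0,0,0,0,0,0.8,0],[0,0,0,0,0,0.06,0],[0,0,0,0,0,0,0],[0,0,0,0,0,0,0.2]]' 25
python3 -m inch '[[0,0,0,0,0,0,1],[0,0,0,0,0,0,1],[0,0,0,0,0,0,1],[0,0,0,0,0,0,1],[0,0,0,0,0,0,1],[0,0,0,0,0,0,1],[0,0,0,0,0,0,1],[0,0,0,0,0,0,1]]' 25
```

```text
clock: 4.3
eef_pos: [485.1, -230.0, 78.6]
tcp_rot: [-3.141, 0.002, 3.066]
contact_force: [0.1, 0.1, -0.3]
opening: 0.883
grasp_force: 0.0
clock: 4.97
eef_pos: [484.9, -229.9, 78.2]
tcp_rot: [-3.141, 0.002, 3.066]
contact_force: [-0.7, 3.0, 8.7]
opening: 0.534
grasp_force: 30.3
```

```bash
python3 - <<'E'
import numpy as np
t=np.linspace(0,1.7,18); p=np.c_[-100*np.cos(t)+28*np.sin(t),28*np.cos(t)+100*np.sin(t)]
d=-np.diff(p,axis=0)/25
for a,b in zip(t[1:],d): print(round(a,2),b.round(2))
E
```

```text
0.1 [-0.13 -0.39]
0.2 [-0.17 -0.38]
0.3 [-0.21 -0.36]
0.4 [-0.24 -0.34]
0.5 [-0.27 -0.31]
0.6 [-0.3  -0.28]
0.7 [-0.33 -0.25]
0.8 [-0.35 -0.22]
0.9 [-0.37 -0.18]
1.0 [-0.39 -0.14]
1.1 [-0.4 -0.1]
1.2 [-0.41 -0.06]
1.3 [-0.41 -0.02]
1.4 [-0.41  0.02]
1.5 [-0.41  0.06]
1.6 [-0.4  0.1]
1.7 [-0.39  0.14]
```

```bash
python3 -m inch '[[0,0,0,-0.13,0,-0.39,1],[0,0,0,-0.17,0,-0.38,1],[0,0,0,-0.21,0,-0.36,1],[0,0,0,-0.24,0,-0.34,1],[0,0,0,-0.27,0,-0.31,1],[0,0,0,-0.3,0,-0.28,1],[0,0,0,-0.33,0,-0.25,1],[0,0,0,0,0,0,1]]'
python3 - <<'E'
from h import *
f=grab_frame("side"); cv2.imwrite("pics/s2.png",cv2.resize(f["pixels"][150:310,180:390,::-1],None,fx=3,fy=3))
print(r.sense()["opening"])
E
```

```text
clock: 5.63
eef_pos: [526.8, -233.0, 136.1]
tcp_rot: [-3.142, 0.001, 3.066]
contact_force: [-2.6, 2.6, 7.2]
opening: 0.535
grasp_force: 29.5
0.5359669890562083
```

View pics/s2.png

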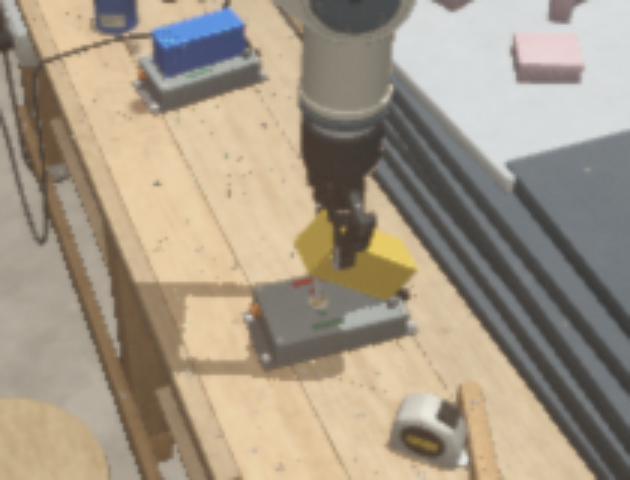

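The side view shows the guard (355,255) pivoting up between the fingers as planned, with the toggle visible at (317,300). I continue the swing to the stop.

```bash
python3 -m inch '[[0,0,0,-0.35,0,-0.22,1],[0,0,0,-0.37,0,-0.18,1],[0,0,0,-0.39,0,-0.14,1],[0,0,0,-0.4,0,-0.1,1],[0,0,0,-0.41,0,-0.06,1],[0,0,0,-0.41,0,-0.02,1],[0,0,0,-0.41,0,0.02,1]]'
python3 -m inch '[[0,0,0,-0.41,0,0.06,1],[0,0,0,-0.4,0,0.1,1],[0,0,0,-0.39,0,0.14,1],[0,0,0,-0.06,0,0.03,1],[0,0,0,0,0,0,1],[0,0,0,0,0,0,1],[0,0,0,0,0,0,1]]'
```

```text
clock: 6.27
eef_pos: [594.9, -238.1, 152.3]
tcp_rot: [3.141, 0.0, 3.066]
contact_force: [-3.3, 3.7, 0.2]
opening: 0.537
grasp_force: 29.6
clock: 6.85
eef_pos: [626.7, -240.5, 143.9]
tcp_rot: [-3.141, 0.003, 3.066]
contact_force: [3.4, 4.7, 0.4]
opening: 0.535
grasp_force: 31.6
```

```bash
python3 -m inch '[[0,0,0,0,0,0,0],[0,0,0,0,0,0,0],[0,0,0,0,0,0,0],[0,0,0,0,0,0,0],[0,0,0,0,0,0,0],[0,0,0,0,0,0,0]]'
python3 -m inch '[[0,0,0,0,0,-0.5,0],[0,0,0,0,0,-1,0],[0,0,0,0,0,-1,0],[0,0,0,0,0,-1,0],[0,0,0,1,0,0,0],[0,0,0,1,0,0,0.3],[0,0,0,1,0,0,0.6],[0,0,0,1,0,0,1]]'
python3 -m inch '[[0,0,0,1,0,0,1],[0,0,0,1,0,0,1],[0,0,0,1,0,0,1],[0,0,0,1,0,0,1],[0,0,0,0,0,0,1],[0,0,0,0,0,0,1]]'
python3 - <<'E'
from h import *
f=grab_frame("side"); cv2.imwrite("pics/s3.png",cv2.resize(f["pixels"][150:310,180:390,::-1],None,fx=3,fy=3))
P=pts(f); m=masks(f)[0]&(np.hypot(P[...,0]-600,P[...,1]+237)<100)&(P[...,2]>40)&(P[...,2]<200)
X=np.array([.997,-.075,0]);Y=np.array([.075,.997,0])
q=P[m]-[526.2,-231.8,0]; print(np.percentile(np.c_[q@X,q@Y,q[:,2]],[1,50,99],axis=0).round(0))
for n in("wrist","top"):
    f=grab_frame(n); save(f,n+"3.png"); P=pts(f)
    q=P-[526.2,-231.8,0]; L=np.stack([q@X,q@Y,q[...,2]],-1)
    # toggle tip region: high points near
    m=(abs(L[...,0]+14)<12)&(abs(L[...,1])<25)&(L[...,2]>60)&(L[...,2]<85)&(f["z_map"]>0)
    print(n,m.sum(), np.median(L[m],axis=0) if m.any() else 0)
print(r.sense()["eef_pos"])
E
```

```text
clock: 7.35
eef_pos: [624.9, -240.7, 143.8]
tcp_rot: [-3.141, 0.0, 3.066]
contact_force: [0.1, -0.5, 1.2]
opening: 0.999
grasp_force: 0.0
clock: 8.02
eef_pos: [524.3, -232.8, 232.4]
tcp_rot: [-3.141, 0.001, 3.066]
contact_force: [-0.8, -0.4, -0.5]
opening: 0.602
grasp_force: 0.0
clock: 8.52
eef_pos: [425.1, -225.6, 232.4]
tcp_rot: [-3.141, 0.001, 3.065]
contact_force: [-0.5, -0.1, -0.0]
opening: -0.001
grasp_force: 0.0
[[ 58. -27.  47.]
 [ 82. -22. 118.]
 [116.  21. 163.]]
wrist 0 0
top 12 [-12.41329077  11.00981897  78.74460238]
[ 426.69709293 -225.77845229  231.98189788]
```

View pics/s3.png

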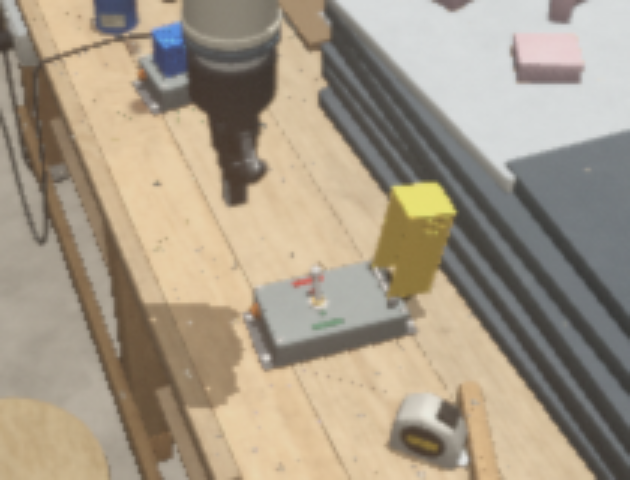

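View pics/wrist3.png

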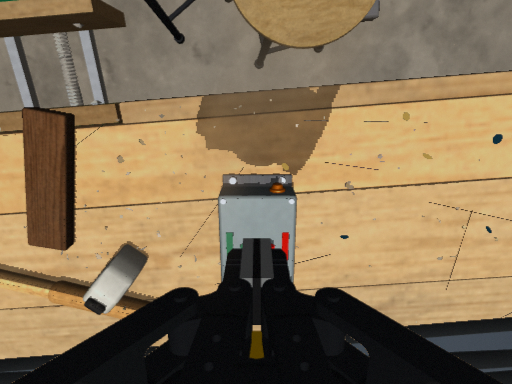

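The guard stands back on its stop (415,240 in the side crop). The toggle ball (317,272) leans to the red mark, at about y=+11 and z=75. I'll bring the shut fingers down on its +y side.

```bash
python3 -m inch '[[0,0,0,-0.86,0.44,0,1],[0,0,0,-0.86,0.44,0,1],[0,0,0,-0.87,0.43,0.2,1],[0,0,0,-0.87,0.43,0.72,1],[0,0,0,0,0,1,1],[0,0,0,0,0,1,1],[0,0,0,0,0,1,1],[0,0,0,0,0,0,1]]'
python3 -m inch '[[0,0,0,0,0,1,1],[0,0,0,0,0,0.9,1],[0,0,0,0,0,0,1],[0,0,0,0,0,0,1]]'
python3 - <<'E'
from h import *
f=grab_frame("side"); cv2.imwrite("pics/s4.png",cv2.resize(f["pixels"][190:300,240:350,::-1],None,fx=5,fy=5))
p=r.sense()["eef_pos"]-[526.2,-231.8,0]; print(p@[.997,-.075,0],p@[.075,.997,0],p[2])
E
```

```text
clock: 9.33
eef_pos: [513.4, -187.3, 128.9]
tcp_rot: [3.14, -0.007, 3.067]
contact_force: [-1.3, -0.1, -0.7]
opening: -0.001
grasp_force: 0.0
clock: 9.67
eef_pos: [515.2, -188.5, 86.0]
tcp_rot: [3.141, -0.001, 3.066]
contact_force: [0.0, -0.6, 1.4]
opening: -0.003
grasp_force: 0.0
-13.463726236833564 42.112016684936464 86.94769163582103
```

View pics/s4.png

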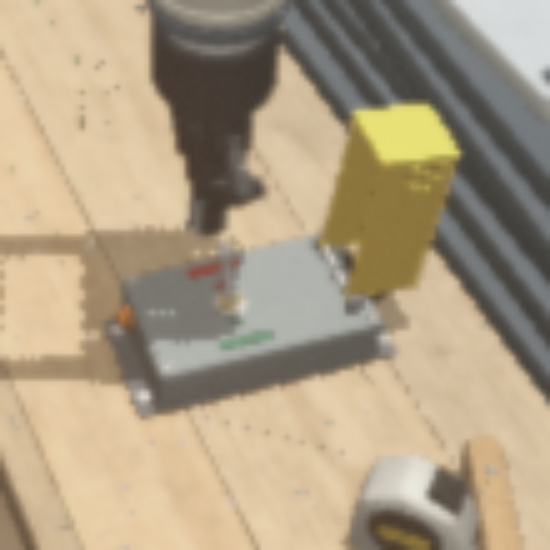

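The fingertip (205,230) stands to the red side of the ball (230,255), so I push toward green in small steps.

```bash
python3 -m inch '[[0,0,0,0,0,0.16,1],[0,0,0,0,-0.2,0,1],[0,0,0,0,-0.2,0,1],[0,0,0,0,-0.2,0,1],[0,0,0,0,-0.2,0,1],[0,0,0,0,0,0,1]]'
python3 -m inch '[[0,0,0,0,-0.2,0,1],[0,0,0,0,-0.16,0,1],[0,0,0,0,0,0,1]]'
python3 -m inch '[[0,0,0,0,-0.08,0,1],[0,0,0,0,-0.08,0,1],[0,0,0,0,0,0,1]]'
```

```text
clock: 10.22
eef_pos: [513.7, -209.7, 82.2]
tcp_rot: [-3.141, 0.001, 3.065]
contact_force: [0.3, -0.5, 0.1]
opening: 0.001
grasp_force: 0.0
clock: 10.47
eef_pos: [512.8, -218.2, 81.8]
tcp_rot: [-3.141, 0.0, 3.066]
contact_force: [-0.6, 0.1, -0.5]
opening: 0.002
grasp_force: 0.0
clock: 10.72
eef_pos: [512.5, -221.7, 81.7]
tcp_rot: [-3.142, -0.0, 3.066]
contact_force: [0.1, -0.2, -0.6]
opening: 0.0
grasp_force: 0.1
```

```bash
python3 -m inch '[[0,0,0,0,-0.08,0,1],[0,0,0,0,-0.08,0,1],[0,0,0,0,0,0,1]]'
python3 -m inch '[[0,0,0,0,-0.06,0,1],[0,0,0,0,0,0,1]]'
python3 - <<'E'
from h import *
f=grab_frame("side"); cv2.imwrite("pics/s5.png",cv2.resize(f["pixels"][190:300,240:350,::-1],None,fx=5,fy=5))
E
```

```text
clock: 10.97
eef_pos: [512.1, -224.5, 81.6]
tcp_rot: [3.14, -0.001, 3.065]
contact_force: [1.2, 7.5, 0.3]
opening: 0.001
grasp_force: 3.6
clock: 11.13
eef_pos: [512.0, -224.9, 81.5]
tcp_rot: [3.138, -0.001, 3.065]
contact_force: [3.4, 14.4, 1.0]
opening: 0.002
grasp_force: 7.0
```

View pics/s5.png

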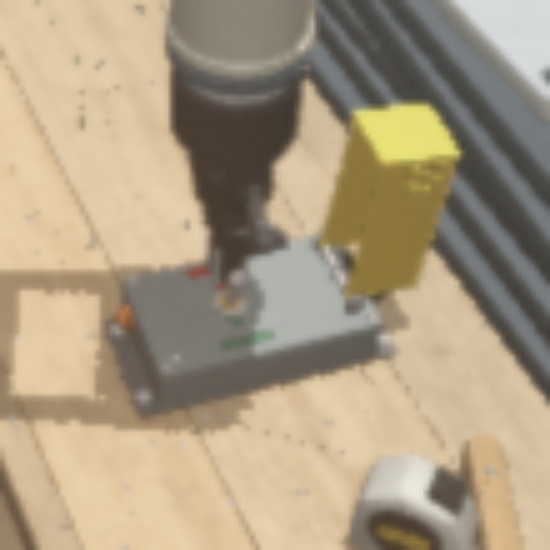

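Force jumped to 14 N at the hard stop, and the ball has moved over (238,280). I back off, rise and verify.

```bash
python3 -m inch '[[0,0,0,0,0.4,0,1],[0,0,0,0,0.4,-0.3,1],[0,0,0,0,0,-1,1],[0,0,0,0,0,-1,1],[0,0,0,0,0,-1,1],[0,0,0,0,0,-1,1],[0,0,0,0,0,-1,1],[0,0,0,0,0,-0.9,1]]'
python3 -m inch '[[0,0,0,1,0,0,0.5],[0,0,0,1,0,0,0],[0,0,0,1,0,0,0],[0,0,0,1,0,0,0],[0,0,0,0,0,0,0],[0,0,0,0,0,0,0]]'
python3 - <<'E'
from h import *
X=np.array([.997,-.075,0]);Y=np.array([.075,.997,0])
for n in("top","side","wrist"):
    f=grab_frame(n); P=pts(f)
    q=P-[526.2,-231.8,0]; L=np.stack([q@X,q@Y,q[...,2]],-1)
    m=(abs(L[...,0]+14)<14)&(abs(L[...,1])<30)&(L[...,2]>62)&(L[...,2]<90)&(f["z_map"]>0)
    print(n,m.sum(), np.median(L[m],axis=0) if m.any() else 0)
    g=masks(f)[0]&(abs(L[...,0]-85)<40)&(abs(L[...,1])<40)&(L[...,2]>150); print(g.sum(),np.percentile(L[g],[2,50,98],axis=0).round(0).tolist() if g.any() else 0)
p=r.sense()["eef_pos"]-[526.2,-231.8,0]; print(p@X,p@Y,p[2])
E
```

```text
clock: 11.85
eef_pos: [513.6, -206.7, 239.1]
tcp_rot: [-3.141, 0.001, 3.066]
contact_force: [1.0, -0.3, -0.2]
opening: -0.002
grasp_force: 0.0
clock: 12.35
eef_pos: [413.2, -199.2, 237.5]
tcp_rot: [-3.141, 0.001, 3.065]
contact_force: [0.2, 0.3, 0.0]
opening: 0.848
grasp_force: 0.0
top 15 [-12.95430709  -9.16486608  76.78800948]
243 [[70.0, -21.0, 152.0], [93.0, 0.0, 157.0], [118.0, 22.0, 163.0]]
side 15 [-15.00031492 -16.19989362  78.74802581]
203 [[68.0, -26.0, 151.0], [91.0, -8.0, 159.0], [117.0, 19.0, 164.0]]
wrist 145 [-16.49246224 -10.26027191  76.14409266]
0 0
-113.36444366322769 23.76155098725196 237.27406917131967
```

The toggle ball is now at y≈-12 on the green side. I return over the guard.

```bash
python3 -m inch '[[0,0,0,-0.95,-0.12,0,0],[0,0,0,-0.95,-0.12,0,0],[0,0,0,-0.95,-0.12,0,0],[0,0,0,-0.95,-0.12,0,0],[0,0,0,-0.95,-0.12,0,0],[0,0,0,-0.95,-0.12,0,0],[0,0,0,-0.95,-0.13,0,0],[0,0,0,-0.95,-0.13,0,0]]'
python3 -m inch '[[0,0,0,-0.95,0,0,0],[0,0,0,0,0,0,0],[0,0,0,0,0,0,0],[0,0,0,0,0,0,0]]'
python3 - <<'E'
from h import *
p=r.sense()["eef_pos"]-[526.2,-231.8,0]; print(p@[.997,-.075,0],p@[.075,.997,0],p[2])
E
```

```text
clock: 13.17
eef_pos: [603.6, -238.2, 236.3]
tcp_rot: [-3.142, -0.0, 3.066]
contact_force: [0.6, -0.3, 0.0]
opening: 0.999
grasp_force: 0.0
clock: 13.5
eef_pos: [624.9, -239.7, 236.0]
tcp_rot: [3.141, -0.001, 3.066]
contact_force: [0.0, 0.4, -0.6]
opening: 1.0
grasp_force: 0.0
99.03781169872641 -0.45471777561948523 236.00752409188988
```

```bash
python3 -m inch '[[0,0,0,-0.03,0,0.9,0],[0,0,0,0,0,0.9,0],[0,0,0,0,0,0.9,0],[0,0,0,0,0,0.9,0],[0,0,0,0,0,0.08,0],[0,0,0,0,0,0,0],[0,0,0,0,0,0,0]]'
python3 -m inch '[[0,0,0,0,0,0,1],[0,0,0,0,0,0,1],[0,0,0,0,0,0,1],[0,0,0,0,0,0,1],[0,0,0,0,0,0,1],[0,0,0,0,0,0,1],[0,0,0,0,0,0,1],[0,0,0,0,0,0,1]]' 25
python3 - <<'E'
from h import *
p=r.sense()["eef_pos"]-[526.2,-231.8,0]; print(p@[.997,-.075,0],p@[.075,.997,0],p[2])
E
```

```text
clock: 14.08
eef_pos: [626.1, -240.3, 146.0]
tcp_rot: [-3.141, 0.001, 3.066]
contact_force: [0.1, -0.9, 0.0]
opening: 0.999
grasp_force: 0.0
clock: 14.75
eef_pos: [626.5, -240.3, 146.0]
tcp_rot: [-3.141, 0.001, 3.066]
contact_force: [-1.3, -0.4, 6.3]
opening: 0.532
grasp_force: 29.4
100.59278439460083 -0.9928344332576254 145.99112394351297
```

```bash
python3 -m inch '[[0,0,0,0.4,0,-0.14,1],[0,0,0,0.41,0,-0.1,1],[0,0,0,0.42,0,-0.06,1],[0,0,0,0.42,0,-0.02,1],[0,0,0,0.42,0,0.02,1],[0,0,0,0.41,0,0.06,1],[0,0,0,0.4,0,0.1,1],[0,0,0,0.39,0,0.14,1]]'
python3 -m inch '[[0,0,0,0.37,0,0.18,1],[0,0,0,0.36,0,0.22,1],[0,0,0,0.33,0,0.25,1],[0,0,0,0.3,0,0.29,1],[0,0,0,0.27,0,0.32,1],[0,0,0,0,0,0,1]]'
```

```text
clock: 15.42
eef_pos: [543.2, -234.1, 145.0]
tcp_rot: [-3.141, 0.0, 3.066]
contact_force: [2.4, -2.8, 3.1]
opening: 0.538
grasp_force: 32.1
clock: 15.92
eef_pos: [500.4, -230.8, 111.5]
tcp_rot: [-3.142, -0.004, 3.066]
contact_force: [-2.8, -5.3, 2.4]
opening: 0.531
grasp_force: 34.3
```

```bash
python3 -m inch '[[0,0,0,0.24,0,0.34,1],[0,0,0,0.21,0,0.36,1],[0,0,0,0.17,0,0.38,1],[0,0,0,0.1,0,0.3,1],[0,0,0,0,0,0,1]]'
python3 - <<'E'
from h import *
X=np.array([.997,-.075,0])
f=grab_frame("side");P=pts(f);q=P-[526.2,-231.8,0]
m=masks(f)[0]&(np.hypot(q[...,0],q[...,1])<95)&(P[...,2]>60); x=q[m]@X; z=P[m][:,2]
t=[np.percentile(z[(x>a)&(x<a+15)],90) for a in (-57,-45,-30,0,30,42) if ((x>a)&(x<a+15)).sum()>5]; print(np.round(t,1))
E
```

```text
clock: 16.33
eef_pos: [482.9, -229.5, 77.0]
tcp_rot: [3.142, -0.004, 3.066]
contact_force: [-1.5, -7.0, 0.1]
opening: 0.536
grasp_force: 35.8
[101.8 167.8 139.1  97.6  95.4  94.1]
```

```bash
python3 -m inch '[[0,0,0,0,0,0.1,1],[0,0,0,0,0,0,1]]'
python3 -m inch '[[0,0,0,0,0,0.1,1],[0,0,0,0,0,0,1]]'
python3 -m inch '[[0,0,0,0,0,0.08,1],[0,0,0,0,0,0,1]]'
```

```text
clock: 16.55
eef_pos: [482.4, -229.4, 75.0]
tcp_rot: [3.141, -0.006, 3.066]
contact_force: [-5.4, -7.8, 3.0]
opening: 0.536
grasp_force: 36.3
clock: 16.72
eef_pos: [481.8, -229.3, 72.5]
tcp_rot: [3.141, -0.007, 3.066]
contact_force: [-7.3, -8.7, 3.3]
opening: 0.531
grasp_force: 36.4
clock: 16.88
eef_pos: [481.5, -229.3, 70.4]
tcp_rot: [3.141, -0.007, 3.067]
contact_force: [-9.3, -8.1, 5.2]
opening: 0.531
grasp_force: 36.5
```

```bash
python3 - <<'E'
from h import *
f=grab_frame("side"); cv2.imwrite("pics/s6.png",cv2.resize(f["pixels"][180:290,240:350,::-1],None,fx=5,fy=5,interpolation=cv2.INTER_NEAREST))
E
```

```text
(no output)
```

View pics/s6.png

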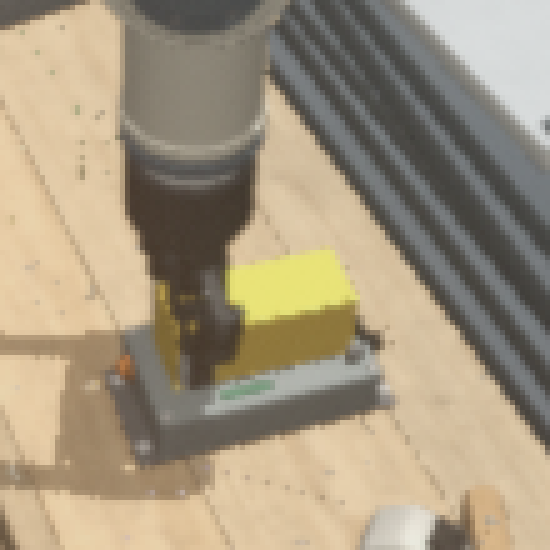

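The guard (290,300) looks almost shut. I fit its top face to get the slope.

```bash
cat > a.py <<'E'
from h import *
X=np.array([.997,-.075,0]);Y=np.array([.075,.997,0])
for n in("top","side"):
    f=grab_frame(n);P=pts(f);q=P-[526.2,-231.8,0];x=q@X;y=q@Y
    m=masks(f)[0]&(abs(y)<21)&(x>-55)&(x<55)&(P[...,2]>84)&(P[...,2]<108)
    if n=="side": m&=(x>-5)
    A=x[m];z=P[m][:,2]
    for _ in range(4):
        c=np.polyfit(A,z,1);k=abs(z-np.polyval(c,A))<2.5;A,z=A[k],z[k]
    print(n,len(A),"angle",-c[0],"z at front/hinge",np.polyval(c,[-58,58]).round(1), A.min(),A.max())
print(r.sense()["contact_force"])
E
python3 a.py
```

```text
top 40 angle 0.011131010741576096 z at front/hinge [92.4 91.1] 8.754872588850432 54.70918502629189
side 174 angle 0.03082685461466473 z at front/hinge [95.2 91.7] -4.9687841776753805 54.27635135769412
[-8.84918963 -8.55100723  4.99311113]
```

```bash
python3 -m inch '[[0,0,0,0.08,0,0.08,1],[0,0,0,0,0,0,1]]'
python3 -m inch '[[0,0,0,0,0,0.08,1],[0,0,0,0,0,0,1]]'
python3 a.py
```

```text
clock: 17.2
eef_pos: [481.1, -229.3, 68.9]
tcp_rot: [3.141, -0.004, 3.066]
contact_force: [-2.7, -5.9, 4.4]
opening: 0.536
grasp_force: 36.3
clock: 17.37
eef_pos: [480.9, -229.3, 67.4]
tcp_rot: [3.141, -0.005, 3.066]
contact_force: [-6.4, -6.9, 9.4]
opening: 0.536
grasp_force: 37.0
top 39 angle 0.06199359378628069 z at front/hinge [96.5 89.3] 5.51018457341906 54.990017348520276
side 172 angle 0.012223588749402001 z at front/hinge [92.7 91.3] -4.923266830329427 54.2280202476157
[-6.31198383 -5.99775316 10.30430977]
```

```bash
python3 -m inch '[[0,0,0,0.06,0,0.08,1],[0,0,0,0,0,0,1]]'
python3 a.py
python3 -m inch '[[0,0,0,0,0,0,0.4],[0,0,0,0,0,0,0.3],[0,0,0,0,0,0,0],[0,0,0,0,0,0,0],[0,0,0,0,0,0,0],[0,0,0,0,0,0,0]]'
python3 a.py
```

```text
clock: 17.63
eef_pos: [480.8, -229.4, 67.1]
tcp_rot: [-3.141, -0.002, 3.066]
contact_force: [-5.9, -2.1, 25.6]
opening: 0.535
grasp_force: 39.0
top 49 angle 0.01085984348334853 z at front/hinge [91.3 90. ] 5.846441852582038 54.98030523014535
side 165 angle 0.005124742234722202 z at front/hinge [92.2 91.6] -4.564790781627877 54.1867443991417
[-7.78269159 -2.17424574 27.19074384]
clock: 18.23
eef_pos: [481.9, -229.0, 65.4]
tcp_rot: [3.141, -0.001, 3.066]
contact_force: [-0.3, -0.3, 0.4]
opening: 0.999
grasp_force: 0.0
top 41 angle 0.000770800164434157 z at front/hinge [90.5 90.4] 12.001874029307684 54.980501448027816
side 171 angle 0.012460113455065529 z at front/hinge [92.5 91.1] -4.260909600404925 54.89010124850576
[ 0.66739054  0.33841735 -1.34609039]
```

The force rose to 26 N at the shut stop, and the guard is released and shut. I rise clear and check everything.

```bash
python3 -m inch '[[0,0,0,0,0,-0.5,0],[0,0,0,0,0,-1,0],[0,0,0,0,0,-1,0],[0,0,0,0,0,-1,0],[0,0,0,0,0,-1,0],[0,0,0,0,0,-1,0],[0,0,0,0,0,-1,0],[0,0,0,0,0,-1,0]]'
python3 -m inch '[[0,0,0,1,0,0,0],[0,0,0,1,0,0,0],[0,0,0,1,0,0,0],[0,0,0,1,0,0,0],[0,0,0,0,0,0,0],[0,0,0,0,0,0,0]]'
python3 a.py; python3 - <<'E'
from h import *
f=grab_frame("side"); cv2.imwrite("pics/s7.png",cv2.resize(f["pixels"][130:310,180:390,::-1],None,fx=3,fy=3))
E
```

```text
clock: 19.0
eef_pos: [482.1, -229.0, 254.5]
tcp_rot: [3.142, -0.0, 3.066]
contact_force: [1.0, 1.1, 0.2]
opening: 1.003
grasp_force: 0.0
clock: 19.5
eef_pos: [382.0, -221.6, 253.5]
tcp_rot: [-3.141, 0.001, 3.065]
contact_force: [0.7, 0.2, 0.6]
opening: 1.003
grasp_force: 0.0
top 331 angle 0.010411460987869464 z at front/hinge [91.  89.8] -54.992083914111035 54.95518412991513
side 172 angle -0.006630004766475072 z at front/hinge [90.9 91.7] -4.908549890021179 54.57546634868608
[ 0.50025464 -0.60718598 -0.01909915]
```

View pics/s7.png

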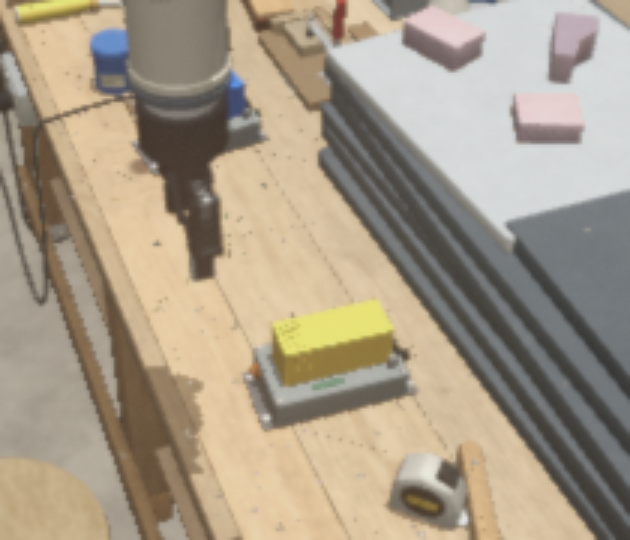

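The yellow guard (335,340) is flat and shut, and the arm is clear. The tape measure (430,490) and tin (110,60) have not moved, so I hand the job in.

```bash
python3 -c "
from rig import r; print(r.sign_off())"
```

```text
the job is handed in; nothing more can be done
None
```

The job is handed in: the yellow guard went back to its stop, the toggle is over at green, and the guard was lowered shut under control and released; the blue guard, tape measure and tin were not touched, though no verdict came back.

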